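Load a cover card into the holding nest

TASK

Get the brown cover card ready for work: first pick the scraper off it and lay the scraper in the grey tool tray, then press the fingertips down on the card's brown face and slide it, always flat on the worktop, into the aluminium nest until it is fully home against the back stop. Then swing both blue-knobbed keepers fully in over the card so that they hold it there, and leave the other things on the table where they are.

Things in the scene. Friction and masses are not known exactly. Their poses are not given: they have to be found in the camera images.
- card_mid (a point): Centre of the top of the flat rigid cover card, 130 (its x) by 180 (its y) by 6 mm thick, 0.15 kg; 6 mm above its underside. Lower 3 mm: slick white underlay (friction about 0.3). Upper 3 mm: brown face with good grip (about 1), set in 4 mm from the edges all round. Too wide to grasp; a downward press of 5 to 20 N drags it.
- card: The same card, origin at the centre of its underside, same axes, z up. It may go into the nest either end first. Above the table, a gantry beam runs along y at x = 0.58 m, its underside 0.55 m up: keep the wrist below or on the robot's side of it.
- nest: Aluminium U-shaped nest fixed to the worktop, without floor (the card slides on the worktop). Origin on the worktop where the card's centre lies when home. Mouth to its +y, back stop face at y = -90 mm. Side rails 8 mm high, inner faces at x = +-67 mm (2 mm play a side), up to y = 60 mm, then flared outward by 0.38 rad to y = 119 mm. Its x points roughly away from the robot.
- far_keeper (a joint): Angle of the flat steel keeper arm on the nest's +x rail. 0: it lies along the rail, pointing to the nest's -y; growing: it swings inward; 1.57 (end stop): square across the pocket to the nest's -x, knob at nest (23, 30) mm. Down to -0.5: splayed outward. Stays where left (about 1 N at the knob moves it). Arm z 9 to 15 mm, 3 mm above the card.
- far_keeper_knob (a point): Middle of the far keeper's upright round blue knob, 20 mm diameter, from z = 15 to 47 mm; this point at z = 31 mm.
- far_keeper_pivot (a point): Point on the far keeper's vertical pivot axis, at nest (78, 30) mm, z = 31 mm. The knob's axis is 55 mm from the pivot axis.
- near_keeper (a joint): Angle of the same kind of keeper on the nest's -x rail, nearer to the robot. 0: along the rail, pointing to the nest's -y; growing: inward; 1.57 (end stop): square across the pocket to the nest's +x, knob at nest (-23, -30) mm.
- near_keeper_knob (a point): Middle of the near keeper's blue knob, same size, z = 31 mm.
- near_keeper_pivot (a point): Point on the near keeper's vertical pivot axis, at nest (-78, -30) mm, z = 31 mm; knob axis 55 mm from it.
- scraper_mid (a point): Grip point of the flat scraper that lies on the card, half-way up its black handle: 170 mm long, handle 24 mm wide and 12 mm thick. Its x axis runs from the handle to the 38 mm wide blade; from this point the handle runs 65 mm back and 45 mm forward, the blade to 105 mm forward. 0.09 kg.
- tray: Open grey tool tray fixed to the worktop, 230 (its x) by 110 (its y) by 22 mm high, walls and floor 4 mm. Origin at the centre of its underside.
- tape_roll: Bystander: roll of cream masking tape, 96 mm across, 24 mm high.
- fuse_box: Bystander: small yellow and white carton, 58x75x30 mm.
- pliers: Bystander: pliers with red handles, 153x50x13 mm, lying flat.

How it is judged:
By the outcome, as a careful person would: the job done as asked, in the order asked, and still so for the second after the job is handed in, with the robot touching nothing.
It also fails if it takes over 72 s, if anything falls off the work surface, if the arm or the gripper's body presses on something with over 40 N, if the wrist force passes 120 N, or if a joint passes its speed limit or range.

ROBOT

A 6-joint arm with a two-finger parallel gripper is mounted at the origin on a cart in front of the work surface, level with it; the furniture and walls round the work are solid. World frame = base frame: x ahead of the robot, y to its left, z up, the work surface at z = 0. Lengths are in m, angles in rad, forces in N, time in s.
With the tool pointing down it reaches from about 0.275 to 0.975 m from the base axis. Payload 8.4 kg.
Tool frame: the origin (TCP) lies midway between the tips of the shut fingers; the grasp point (between the pads) lies 19 mm behind it; z points along the fingers, y is the direction in which the jaws open and shut (so a half turn about z gives the same grasp; the last joint's range is limited). The gripper opens to 92 mm and grips with 3 to 60 N. Pads are 20 mm wide; open, the fingers measure 128 mm over their backs; the gripper's body (75 mm by 189 mm) begins 69 mm behind the grasp point.
Start: joints at [-1.322, 0.353, 1.633, -0, 1.155, -0.002], TCP at [0.155, -0.605, 0.215] pointing down, gripper open.
Joint ranges: [-2.63, 2.63], [-0.92, 2.1], [0.06, 2.66], [-1.3, 4.44], [0, 2.69], [-3.02, 3.02]. Speed limits (rad/s): [2.22, 2.22, 2.79, 3.14, 3.14, 3.14].

INTERFACE

Orientations are given as a unit quaternion [x, y, z, w].
In Python, from station import move_to, movel, move_joints, gripper_to, hold, solve_ik, get_image, get_calibration, PlanningError, hand_in, current_clock, current_q, current_joint_vel, current_effort, current_position, current_eef_rot, current_force, current_wrist_torque, current_gripper_width gives the robot as it stands. Calls block until the motion is done:
- move_to(position, orientation): joint-space move of the TCP to a pose.
- movel(position, frame=None, vel=0.15): straight line of the TCP; frame=None keeps the orientation; vel is the mean speed in m/s.
- move_joints(angles): joint-space move.
- gripper_to(opening, grasp_force=None): finger opening in m; grasp_force is the grip in N (None keeps the last); returns when the fingers have stopped.
- hold(seconds).
- solve_ik(position, orientation): joint angles nearest the present ones, or None.
- get_image(name): name is "scene" or "top" or "wrist"; returns (picture, depth): 480x640x3 uint8, blue, green, red; 480x640 float32, m along the optical axis (not along the pixel's ray), 0 where there is no reading.
- get_calibration(name): a dict with "fx", "fy", "cx", "cy" (pixels), "R" (3x3) and "t" (3): a world point X has camera coordinates R X + t; the wrist camera has in their place "mount" (4x4, takes a point from camera to tool coordinates, whose origin is the TCP and whose axes are the flange's). Camera axes: x right, y down, z forward; pixel columns grow to the right and rows downward; lengths in m; the calibration is good to about 2 mm. A picture is of the moment at which its call begins: read the wrist's pose just before it. get_calibration takes no time and is no camera call.
A pose or a line that the arm cannot do raises PlanningError and nothing moves.
- hand_in(): hands the job in, once; it reports no verdict.
Readings, each from a call of its own:
- current_clock(): time.
- current_q(): joint angles.
- current_joint_vel(): joint speeds.
- current_effort(): joint torques, N m.
- current_position(): TCP position.
- current_eef_rot(): TCP orientation.
- current_force(): force on the tool from outside, world axes, zero at the start.
- current_wrist_torque(): the same for the moment, N m.
- current_gripper_width(): finger opening in m.
Only numpy, scipy, OpenCV 4.12 (cv2) and the standard library are available. Lean on these libraries where they do the work, as an engineer would, in place of code of your own. Each camera call takes 0.05 s, during which the arm holds its last target. There are 200 camera calls.

## Working session

There is one attempt and no reset: what is moved stays moved. The work goes in short steps, each a Python script; the robot and the scene stay as the last script left them, time stands still between calls to the robot, and variables do not carry over. Pictures are saved under pics/ and viewed, about 8 in all and at most 12, crops included, and the job is handed in when it is done.

```bash
mkdir -p pics; ls
python3 - <<'E'
from station import *
import cv2,numpy as np
a,d=get_image("top"); b,e=get_image("scene")
np.savez("im0.npz",a=a,d=d,b=b,e=e)
cv2.imwrite("pics/top0.png",a);cv2.imwrite("pics/scene0.png",b)
for n in("top","scene","wrist"):print(n,get_calibration(n))
print(current_clock(),current_eef_rot(),current_gripper_width())
E
```

```text
pics
top {'fx': 471.5501134821099, 'fy': 471.5501134821099, 'cx': 318.02781626064126, 'cy': 242.26579058376657, 'R': array([[ 0.02449478, -0.99967554,  0.00698778],
       [-0.99104449, -0.02519992, -0.13113267],
       [ 0.13126621, -0.00371314, -0.9913402 ]]), 't': array([-0.05861439,  0.57169584,  1.27508167])}
scene {'fx': 622.6193226595842, 'fy': 622.6193226595842, 'cx': 316.7607544648328, 'cy': 240.73362194383424, 'R': array([[-0.77943269, -0.62600706,  0.0244915 ],
       [-0.29646288,  0.33411844, -0.89469248],
       [ 0.55190075, -0.70461339, -0.44601069]]), 't': array([0.42252699, 0.24053282, 1.25938825])}
wrist {'fx': 371.2264657329019, 'fy': 371.2264657329019, 'cx': 322.24974196468685, 'cy': 236.38335372757098, 'mount': array([[ 4.19856232e-04, -9.69219474e-01, -2.46197960e-01,
         6.87861910e-02],
       [ 9.99999899e-01,  4.46093628e-04, -5.07983142e-05,
        -8.43651138e-04],
       [ 1.59062056e-04, -2.46197914e-01,  9.69219563e-01,
        -1.70203061e-01],
       [ 0.00000000e+00,  0.00000000e+00,  0.00000000e+00,
         1.00000000e+00]])}
0.1 [ 9.92145526e-01  1.25087370e-01 -9.09572150e-05 -6.29363096e-04] 0.09176514632037792
```

View pics/top0.png

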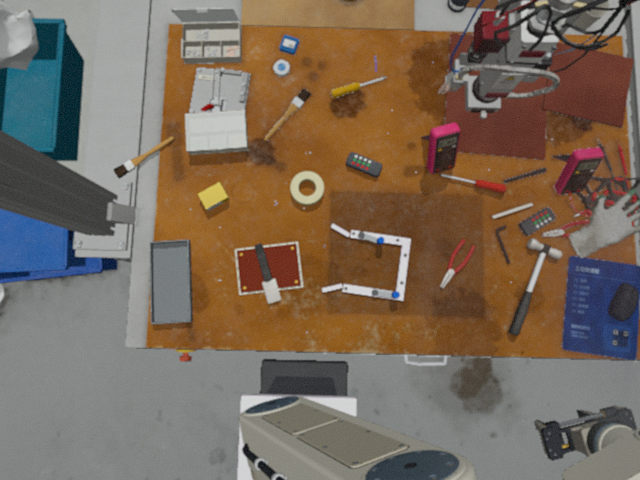

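View pics/scene0.png

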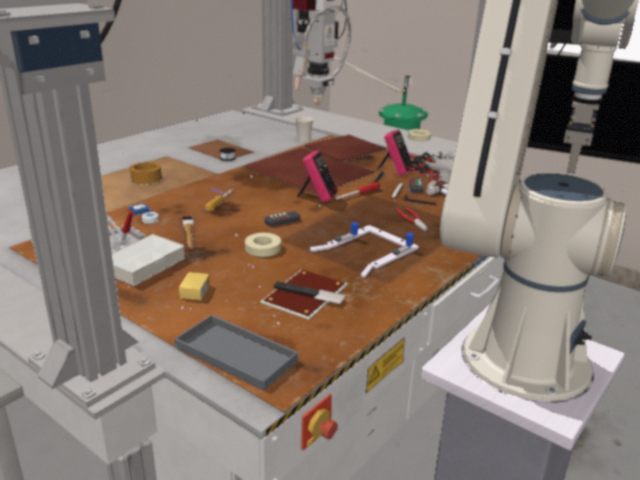

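The top view shows the card at (268,268) with the scraper across it (handle end (262,248), blade (272,297)). The nest's mouth is at left around (335,258), with its back stop at (405,265) and knobs at (380,240) and (395,295). The tray is at (171,282). The scene view shows the same layout, with everything upright and flat.

```bash
cat > h.py <<'E'
from station import *
import cv2,numpy as np
from scipy.spatial.transform import Rotation as Ro
def down(yaw):  # tool z down, tool y (jaw axis) at angle yaw+90deg; tool x at yaw
    return (Ro.from_euler('z',yaw)*Ro.from_quat([1,0,0,0])).as_quat()
def pose(): return np.array(current_position()),np.array(current_eef_rot())
def ray(cam,px,ps=None):
    c=get_calibration(cam); px=np.atleast_2d(np.asarray(px,float))
    v=np.c_[(px[:,0]-c['cx'])/c['fx'],(px[:,1]-c['cy'])/c['fy'],np.ones(len(px))]
    if cam=='wrist':
        T=np.eye(4);T[:3,:3]=Ro.from_quat(ps[1]).as_matrix();T[:3,3]=ps[0];T=T@c['mount']
        return T[:3,3],v@T[:3,:3].T
    R=np.array(c['R']);return -R.T@c['t'],v@R
def onz(cam,px,z,ps=None):
    o,d=ray(cam,px,ps); return o+d*((z-o[2])/d[:,2])[:,None]
def tri(rs):
    A=np.zeros((3,3));b=np.zeros(3)
    for o,d in rs:
        d=d.ravel()/np.linalg.norm(d);P=np.eye(3)-np.outer(d,d);A+=P;b+=P@o
    x=np.linalg.solve(A,b)
    return x,[round(1e3*np.linalg.norm(np.cross(x-o,d.ravel()/np.linalg.norm(d))),1) for o,d in rs]
def snap(name,out=None):
    ps=pose();a,d=get_image(name)
    if out:cv2.imwrite(f"pics/{out}.png",a);np.savez(f"{out}.npz",a=a,d=d,p=ps[0],q=ps[1])
    return a,d,ps
def load(out):
    f=np.load(out+".npz");return f['a'],f['d'],(f['p'],f['q'])
def blobs(mask,amin=20):
    n,l,s,c=cv2.connectedComponentsWithStats(mask.astype(np.uint8))
    return [(c[i],s[i,4],l==i) for i in range(1,n) if s[i,4]>=amin]
E
python3 - <<'E'
from h import *
f=np.load("im0.npz")
for n,pts in {'card':[(236,250),(299,242),(302,287),(240,294)],'tray':[(151,241),(189,240),(191,324),(153,326)],'scr':[(260,246),(273,300)],'knobs':[(380,240),(395,295)],'backst':[(408,237),(404,299)],'pliers':[(450,260)],'tape':[(307,189)],'mouth':[(332,226),(324,289)]}.items():
    z={'tray':.022,'knobs':.047,'backst':.008,'tape':.024}.get(n,.006)
    print(n,onz('top',pts,z)[:,:2].round(3).tolist())
print(pose())
E
```

```text
card [[0.549, 0.188], [0.577, 0.01], [0.449, -0.002], [0.425, 0.171]]
tray [[0.567, 0.425], [0.572, 0.319], [0.34, 0.299], [0.332, 0.403]]
scr [[0.562, 0.12], [0.411, 0.078]]
knobs [[0.582, -0.216], [0.432, -0.258]]
backst [[0.599, -0.301], [0.422, -0.29]]
pliers [[0.536, -0.421]]
tape [[0.727, -0.009]]
mouth [[0.625, -0.083], [0.445, -0.065]]
(array([ 0.15498358, -0.60500786,  0.21393017]), array([ 9.92145526e-01,  1.25087370e-01, -9.09572150e-05, -6.29363096e-04]))
```

Run:
```python
from h import *
for y,n in((-.15,'w1'),(.15,'w2')):
    move_to([.47,y,.25],down(0)); snap('wrist',n); print(current_clock(),np.round(current_q(),2))
```

```text
2.15 [-0.31  0.11  1.87 -0.    1.16  1.26]
3.35 [ 0.3   0.11  1.87 -0.    1.16  1.88]
```

View pics/w1.png

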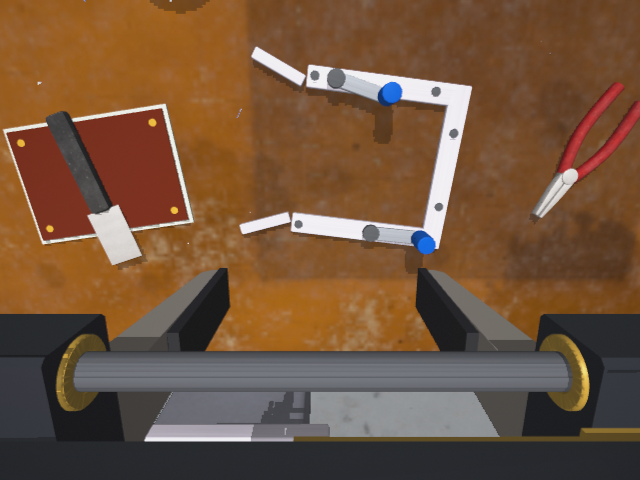

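View pics/w2.png

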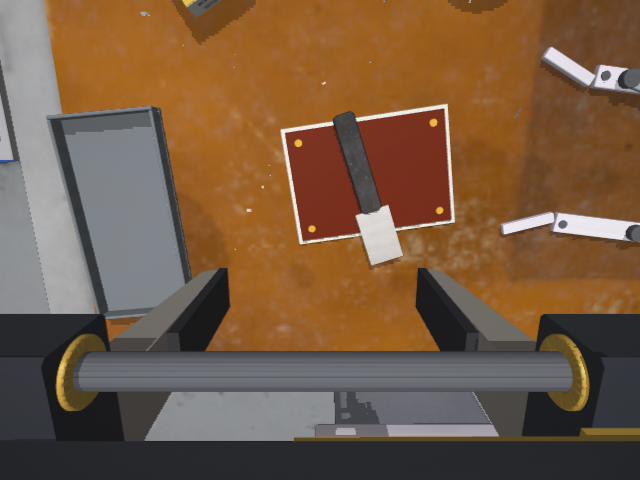

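Both wrist views are clear. In w2 the card's corners are (281,130), (447,105), (455,221) and (301,243), the scraper handle runs (345,115)–(370,212), and the tray is at the left. In w1 the nest's pivots are at (337,77) and (371,233), and its knobs at (391,93) and (426,243).

```bash
cat > m.py <<'E'
from h import *
np.set_printoptions(suppress=True,precision=4)
def rectw(px,z,cam,ps):
    w=onz(cam,px,z,ps)[:,:2]; r=cv2.minAreaRect((w*1000).astype(np.float32)); return r
def cont(m):
    return max(cv2.findContours(m.astype(np.uint8),cv2.RETR_EXTERNAL,cv2.CHAIN_APPROX_NONE)[0],key=cv2.contourArea)[:,0].astype(float)
def brown(a):
    b,g,r=[a[...,i].astype(int) for i in range(3)]; m=(r>70)&(g<0.5*r)&(abs(g-b)<25); 
    return cv2.morphologyEx(m.astype(np.uint8),cv2.MORPH_OPEN,np.ones((3,3)))
E
python3 - <<'E'
from m import *
hp={}
for n in('w1','w2'):
    a,d,ps=load(n); a=a.copy(); a[265:]=0
    m=brown(a); m[:, 480:]=0
    pts=np.argwhere(m)[:,::-1].astype(float)
    # brown split by scraper: use all pixels' hull
    B=blobs(m,400); pts=np.concatenate([np.argwhere(b[2])[:,::-1] for b in B]).astype(float)
    print(n,'brown',[b[1] for b in B],rectw(pts,.006,'wrist',ps))
    # handle: dark, near card
    h=(a.max(2)<70)&(a.max(2)>5); h[:,:(30 if n=='w1' else 310)]=0; h[:, (130 if n=='w1' else 400):]=0;h[:100]=0
    b=max(blobs(h,100),key=lambda b:b[1]); p=cont(b[2]); r=rectw(p,.018,'wrist',ps); print('handle',b[0],b[1],r)
    hp[n]=(cv2.minAreaRect(p.astype(np.float32)),ps)
    print(hp[n][0])
    if n=='w1':
        bl=(a[...,0]>150)&(a[...,2]<80)
        for c,ar,l in blobs(bl):
            print('knob',c,ar,onz('wrist',c,.031,ps))
print('handle tri',tri([ray('wrist',hp[n][0][0],hp[n][1]) for n in hp]))
f=np.load('im0.npz');a=f['a']
ps1=load('w1')[2];ps2=load('w2')[2]
# card corners (white) and triangulation
for q1,q2 in(((5,130),(281,130)),((165,105),(447,105)),((193,221),(455,221))):
    print('cardcorner',*tri([ray('wrist',q1,ps1),ray('wrist',q2,ps2)]))
for q,nm in(((48,117),'TL'),((160,107),'TR'),((190,276),'R?'),((107,318),'BL')):
    print('tray',nm,onz('wrist',q,.022,ps2))
for q1,q2 in(((48,117),(151,241)),((160,107),(189,240)),((107,318),(153,326))):
    print('tray tri',*tri([ray('wrist',q1,ps2),ray('top',q2)]))
E
```

```text
w1 brown [np.int32(8396), np.int32(5308)] ((501.3629150390625, 96.49198913574219), (120.54036712646484, 170.646728515625), 8.36871337890625)
handle [ 75.973  146.6278] 927 ((517.1883544921875, 106.16059875488281), (107.46316528320312, 25.809608459472656), 21.729127883911133)
((80.85001373291016, 160.85569763183594), (109.5693130493164, 23.300622940063477), 60.88385772705078)
knob [391.279   92.0721] 319 [[ 0.5863 -0.2178  0.031 ]]
knob [425.3356 243.0847] 295 [[ 0.4321 -0.2619  0.031 ]]
w2 brown [np.int32(7947), np.int32(5930)] ((501.4194030761719, 97.36614990234375), (120.48404693603516, 169.86231994628906), 8.388821601867676)
handle [347.1806 141.1708] 609 ((516.5477294921875, 112.97850036621094), (106.8048324584961, 23.429508209228516), 18.436054229736328)
((356.35784912109375, 162.1926727294922), (101.52959442138672, 22.604700088500977), 73.3007583618164)
handle tri (array([0.5182, 0.1128, 0.0085]), [np.float64(0.6), np.float64(0.6)])
cardcorner [0.5514 0.1947 0.0009] [np.float64(0.1), np.float64(0.1)]
cardcorner [0.5769 0.0173 0.0033] [np.float64(0.1), np.float64(0.1)]
cardcorner [ 0.4512 -0.002   0.0042] [np.float64(0.1), np.float64(0.1)]
tray TL [[0.5637 0.4304 0.022 ]]
tray TR [[0.5734 0.3149 0.022 ]]
tray R? [[0.3912 0.3003 0.022 ]]
tray BL [[0.339  0.4022 0.022 ]]
tray tri [0.5637 0.4193 0.0383] [np.float64(1.0), np.float64(1.0)]
tray tri [ 0.5758  0.3263 -0.0057] [np.float64(0.0), np.float64(0.0)]
tray tri [0.3318 0.409  0.0088] [np.float64(1.6), np.float64(1.6)]
```

Run:
```python
from m import *
a,d,ps=load('w1')
pv=onz('wrist',[(337,77.5),(371,233)],.016,ps)[:,:2]
print('pivots',pv,np.linalg.norm(pv[0]-pv[1]))
v=pv[0]-pv[1]; yaw=np.arctan2(v[1],v[0])-np.arctan2(60,156); o=pv.mean(0); print('nest from pivots',o,yaw)
g=a.min(2).astype(int); m=((g>140)).astype(np.uint8); m[:, :230]=0;m[:,480:]=0;m[262:]=0
cs=cv2.findContours(m,cv2.RETR_LIST,cv2.CHAIN_APPROX_NONE)[0]
p=np.concatenate([c[:,0] for c in cs]).astype(float)
w=onz('wrist',p,.008,ps)[:,:2]
for it in range(3):
    c,s=np.cos(yaw),np.sin(yaw); n=(w-o)@np.array([[c,-s],[s,c]])*1000
    k=8 if it==0 else 4
    def fit(sel,ax): # returns value at 0 and slope
        return np.polyfit(n[sel,1-ax],n[sel,ax],1) if sel.sum()>8 else None
    F=fit((abs(n[:,0]-67)<k)&(n[:,1]>-75)&(n[:,1]<50),0);N=fit((abs(n[:,0]+67)<k)&(n[:,1]>-75)&(n[:,1]<50),0);B=fit((abs(n[:,1]+90)<k)&(abs(n[:,0])<55),1)
    print(F,N,B)
    dy=-np.mean([F[0],N[0],-B[0]]); 
    dx=(F[1]+N[1])/2; by=B[1]+90
    o=o+np.array([c*dx-s*by,s*dx+c*by])/1000; yaw+=dy
    print(o,yaw)
for nm,k,pvn in(('far',(391,93),(78,30)),('near',(426,243),(-78,-30))):
    pass
c,s=np.cos(yaw),np.sin(yaw);R=np.array([[c,-s],[s,c]])
print('pivots in nest',(pv-o)@R*1000)
bl=(a[...,0]>150)&(a[...,2]<80)
for cc,ar,l in blobs(bl):
    k=(onz('wrist',cc,.037,ps)[0,:2]-o)@R*1000; print('knob nest',k)
```

```text
pivots [[ 0.602  -0.1648]
 [ 0.4398 -0.2045]] 0.16696674449033014
nest from pivots [ 0.5209 -0.1846] -0.12731928567340525
[-0.0026 68.2851] [  0.0089 -67.3597] [ -0.0022 -89.6053]
[ 0.5214 -0.1843] -0.1301420883467393
[ 0.0009 67.0854] [ -0.0031 -67.4627] [  0.0052 -89.1689]
[ 0.5213 -0.1835] -0.12765194740350275
[ 0.0036 67.2392] [ -0.0001 -67.2756] [  0.0028 -90.0001]
[ 0.5213 -0.1835] -0.1278721114818099
pivots in nest [[ 77.6448  28.7855]
 [-78.1598 -31.2383]]
knob nest [ 67.9581 -24.8464]
knob nest [-77.     -87.1996]
```

Nest fit: origin (0.521,-0.184), yaw -0.128, with the rails at ±67 mm and the pivots within 1.3 mm of the text. The card's brown face measures 120.5×170 mm, as it should. Next is picking up the scraper.

Run:
```python
from m import *
for n,h0,b1,cp in(('w1',(58,115),(124,260),(130,180)),('w2',(344,115),(386.5,261),(420,160))):
    a,d,ps=load(n); c=get_calibration('wrist')
    def z(p):
        o,r=ray('wrist',p,ps); return (o+r[0]*np.median(d[p[1]-1:p[1]+2,p[0]-1:p[0]+2]))[2]
    hm=(78,160) if n=='w1' else (357,162)
    A=onz('wrist',h0,.016,ps)[0];B=onz('wrist',b1,.009,ps)[0];v=A-B
    print(n,A,B,'len',np.hypot(*v[:2]),'yaw',np.arctan2(v[1],v[0]),'mid',A+(B-A)*65/170,'zhandle',z(hm),'zcard',z(cp))
a,d,ps=load('w2')
for p in((120,200),(140,180)):
    o,r=ray('wrist',p,ps);print('tray floor',(o+r[0]*d[p[1],p[0]])[2])
```

```text
w1 [0.5658 0.1242 0.016 ] [0.4058 0.0804 0.009 ] len 0.1658549989246379 yaw 0.26702839921735 mid [0.5046 0.1075 0.0133] zhandle 0.018566762605117526 zcard 0.00643190330665272
w2 [0.5661 0.1274 0.016 ] [0.4049 0.0752 0.009 ] len 0.16942626153066112 yaw 0.31284288226875645 mid [0.5044 0.1074 0.0133] zhandle 0.017975938365042576 zcard 0.0067641348829820536
tray floor 0.004248165533644543
tray floor 0.004137310586580234
```

Run:
```python
from m import *
q=down(.30); p=np.array([.5045,.1075])
move_to([*p,.06],q); gripper_to(.055)
f0=np.array(current_force())
movel([*p,.009],vel=.08); print('F',np.array(current_force())-f0,current_position())
gripper_to(.0,grasp_force=25); print('w',current_gripper_width())
movel([*p,.08],vel=.12); print('w',current_gripper_width(),current_clock())
t=np.array([.476,.361])
move_to([*t,.07],down(.11)); snap('wrist','w3'); print(current_clock())
```

```text
F [1.0239 0.1961 1.658 ] [0.5047 0.1075 0.0091]
w 0.023578169336336472
w 0.023481121503782693 6.95
8.0
```

View pics/w3.png

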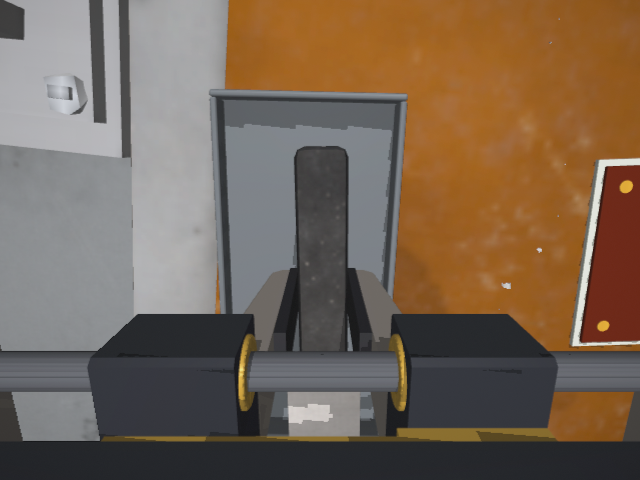

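The view shows the scraper held square over the tray. The tray's far rim runs (211,94)–(406,97) and the handle is centred at column 322, so I'll refine the tray position from the rim and then lay the scraper down.

Run:
```python
from m import *
a,d,ps=load('w3')
A,B=onz('wrist',[(211,94),(406,97)],.022,ps)[:,:2]; v=B-A; L=np.linalg.norm(v); yaw=np.arctan2(v[1],v[0])+np.pi/2
x=np.array([np.cos(yaw),np.sin(yaw)]); c=(A+B)/2-x*.115
print('rim width',L,'yaw',yaw,'centre',c)
if abs(L-.11)<.006 and np.linalg.norm(c-[.456,.359])<.012:
    t=c+x*.020; q=down(yaw)
    move_to([*t,.05],q); f0=np.array(current_force())
    movel([*t,.0085],vel=.08); print('F',np.array(current_force())-f0,current_position())
    gripper_to(.04); movel([*t,.09],vel=.2); print(current_clock())
    # card press pose, fingers 50 mm apart along card y
    move_to([.5014,.097,.05],down(.146)); gripper_to(.05); snap('top','t1'); print(current_clock())
    cv2.imwrite('pics/t1c.png',cv2.resize(load('t1')[0][200:360,120:440],None,fx=2.4,fy=2.4))
```

```text
rim width 0.10750775852471975 yaw 0.09642029592205592 centre [0.4533 0.3674]
F [0.5477 1.548  0.048 ] [0.473  0.3692 0.0078]
9.9083
11.3917
```

View pics/t1c.png

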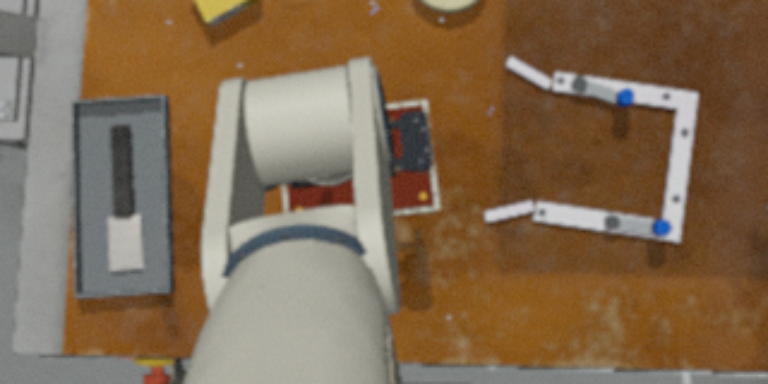

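The scraper lies inside the tray and the card hasn't moved. Next I press on the card and slide it to a pre-entry pose.

```bash
cat > press.py <<'E'
from m import *
O=np.array([.5213,-.1838]);NY=-.128;RN=np.array([[np.cos(NY),-np.sin(NY)],[np.sin(NY),np.cos(NY)]])
def nw(x,y): return O+RN@np.array([x,y])/1000
def wn(p): return RN.T@(np.array(p)[:2]-O)*1000
def fz(f0): return (np.array(current_force())-f0)
def reg(f0,lo=8,hi=14,zc=None,tgt=11):
    z=zc
    for i in range(14):
        F=fz(f0)[2]
        if lo<=F<=hi: break
        z+= -.0004 if F<lo else .0004
        p=current_position(); movel([XY[0],XY[1],z],vel=.02)
    return z
XY=[0,0]
E
python3 - <<'E'
import press; from press import *
press.XY[:]=[.5014,.097]
f0=np.array(current_force())
movel([.5014,.097,.009],vel=.1); print(fz(f0))
z=reg(f0,zc=.009); print('z',z,fz(f0),current_position(),current_clock())
np.savez('st.npz',f0=f0,z=z)
if fz(f0)[2]>5:
    p=nw(0,205); s=np.array([.5014,.097])
    for k in (.33,.67,1.):
        xy=s+(p-s)*k; press.XY[:]=xy
        movel([*xy,z],down(.146+(NY-.146)*k),vel=.06); print(fz(f0).round(1))
        z=reg(f0,zc=z)
    np.savez('st.npz',f0=f0,z=z)
snap('wrist','w4');print(z,current_clock())
E
```

```text
[ 1.1272 -0.0532  0.566 ]
z 0.0058 [-1.9758 -0.8276 10.5454] [0.5015 0.097  0.0064] 13.95
[ 0.2 -1.6  7.8]
[-1.2 -0.1 13.1]
[ 0.1 -0.4 12. ]
0.005399999999999999 16.1917
```

View pics/w4.png

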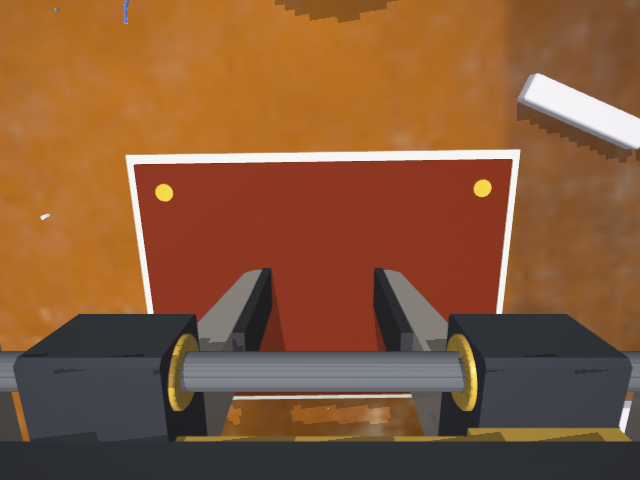

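The card followed the fingers; its far edge shows from (127,156) to (519,150). I'll measure its pose from that edge, correct for the offset, and slide it in.

Run:
```python
import press; from press import *
a,d,ps=load('w4')
A,B=onz('wrist',[(127,156),(519,150)],.003,ps)[:,:2]
v=A-B; yaw=np.arctan2(v[1],v[0])-np.pi/2
c=(A+B)/2-.065*np.array([np.cos(yaw),np.sin(yaw)])
tcp=np.array(current_position())
print('edge len',np.linalg.norm(v),'yaw',yaw,'card nest',wn(c),'tcp nest',wn(tcp))
off=wn(c)-wn(tcp); dyaw=yaw-NY; print(off,dyaw)
assert abs(np.linalg.norm(v)-.18)<.006 and abs(dyaw)<.08 and max(abs(off))<12
s=np.load('st.npz');f0=s['f0'];z=float(s['z'])
y0=wn(tcp)[1]
for k,yc in enumerate((175,130,90,60,35,15)):
    xy=nw(-off[0],yc-off[1]); press.XY[:]=xy
    movel([*xy,z],down(NY-dyaw),vel=.07); F=fz(f0); print(yc,F.round(1),wn(current_position()).round(1))
    if F[2]<8 or F[2]>14: z=reg(f0,zc=z)
    if np.hypot(*(RN.T@F[:2]))>12: print('stop');break
np.savez('st.npz',f0=f0,z=z,off=off,dyaw=dyaw)
snap('wrist','w5');print(z,current_clock())
```

```text
edge len 0.17903976737972566 yaw -0.11296755030156724 card nest [ -0.3612 204.7748] tcp nest [  0.9647 205.1353]
[-1.3258 -0.3605] 0.01503244969843276
175 [ 0.6 -2.7 11.1] [  2.8 175.1]
130 [-1.   0.8 10.8] [  2.4 130.4]
90 [-1.1  0.3 11.8] [ 2.2 90.3]
60 [-1.2 -0.3 12.2] [ 2.2 60.1]
35 [-2.2  0.1 12.7] [ 2.2 35. ]
15 [-0.8 -0.6 12.1] [ 2.3 14.9]
0.005399999999999999 19.85
```

View pics/w5.png

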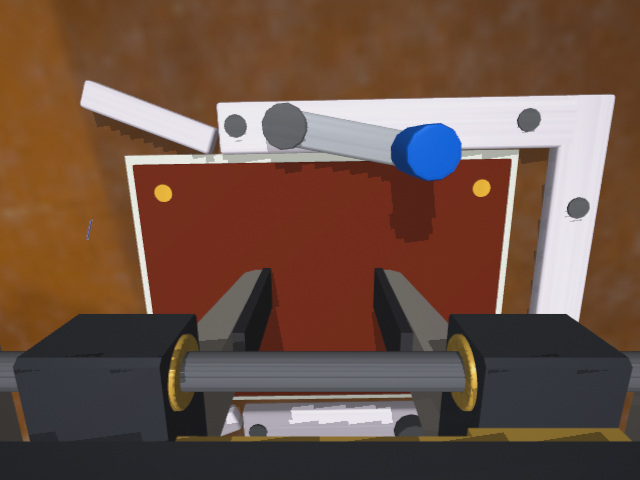

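The card sits between the rails with about 15 mm left to the stop at right, and the far knob is at (427,152). Next I seat it, watching the reaction force.

Run:
```python
import press; from press import *
s=np.load('st.npz');f0=s['f0'];z=float(s['z']);off=s['off'];dyaw=float(s['dyaw'])
for yc in (6,3,1,0,-1,-2,-3,-4,-5,-6):
    xy=nw(-off[0],yc-off[1]); press.XY[:]=xy
    movel([*xy,z],down(NY-dyaw),vel=.03); hold(.1); F=fz(f0); n=RN.T@F[:2]; print(yc,n.round(1),F[2].round(1),wn(current_position()).round(1))
    if n[1]>8: break
    if F[2]<7 or F[2]>16: z=reg(f0,zc=z)
hold(.2); snap('wrist','w6'); 
p=np.array(current_position()); movel([p[0],p[1],.075],vel=.2); 
# back-off view: camera over pocket
xy=nw(-40,0); move_to([*xy,.17],down(NY)); snap('wrist','w7'); print(current_clock())
```

```text
6 [-0.1  3.6] 12.4 [2.2 6.6]
3 [-0.7  4. ] 12.9 [2.2 3.7]
1 [0.1 4.3] 12.3 [2.2 1.9]
0 [0.5 6. ] 12.8 [2.2 1. ]
-1 [-0.2  5.7] 12.6 [2.2 0. ]
-2 [ 0.2 10. ] 12.4 [ 2.2 -0.4]
23.45
```

View pics/w7.png

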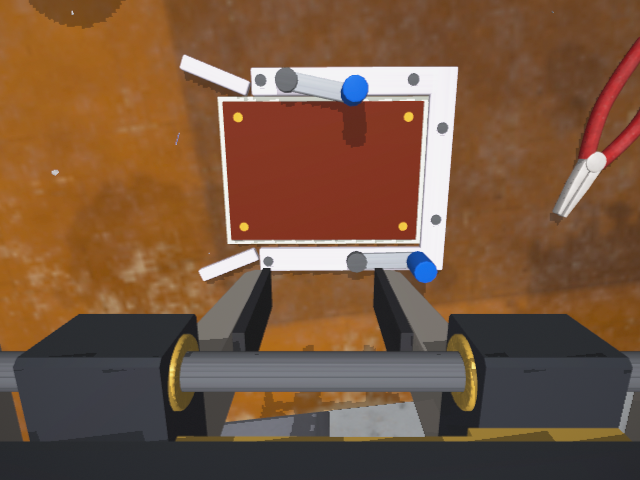

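The card looks home and both knobs are clear: far at (355,90), near at (424,267). I'll verify the pose numerically, then swing the far keeper by caging its knob.

```bash
cat > keep.py <<'E'
from press import *
def swing(side,th0):
    P=np.array([78,30.]) if side=='far' else np.array([-78,-30.])
    sg=-1 if side=='far' else 1
    kn=lambda t: P+55*np.array([sg*np.sin(t),-np.cos(t)])
    yw=lambda t: NY+np.pi/2+sg*t
    Z=.024
    gripper_to(.05); move_to([*nw(*kn(th0)),.075],down(yw(th0))); f0=np.array(current_force())
    movel([*nw(*kn(th0)),Z],vel=.12); print('down F',fz(f0).round(1))
    gripper_to(.026,grasp_force=8); print('w',current_gripper_width(),fz(f0).round(1))
    for t in np.r_[np.linspace(th0,1.5,7)[1:],1.55,1.58,1.61,1.64,1.67,1.70]:
        movel([*nw(*kn(t)),Z],down(yw(min(t,1.57))),vel=.05 if t<=1.5 else .03)
        F=RN.T@fz(f0)[:2]; tang=np.array([sg*np.cos(t),np.sin(t)])@F; print(round(t,2),F.round(1),round(tang,1))
        if tang<-6 and t>1.5: break
        if np.linalg.norm(F)>20: print('HIGH');break
    hold(.1); p=np.array(current_position())
    # ease back to centre on the knob before opening
    movel([*nw(*kn(1.57)),Z],vel=.03); gripper_to(.038); p=nw(*kn(1.57)); movel([*p,.085],vel=.15); print(current_clock())
E
python3 - <<'E'
from keep import *
a,d,ps=load('w7')
m=brown(a);m[262:]=0;m[:,:200]=0;m[:,450:]=0
pts=np.argwhere(max(blobs(m,400),key=lambda b:b[1])[2])[:,::-1].astype(float)
r=rectw(pts,.006,'wrist',ps); print(r,'card nest',wn(np.array(r[0])/1000))
bl=(a[...,0]>150)&(a[...,2]<80)&(a[...,1]<140)
for c,ar,l in blobs(bl,60): print('knob',c,wn(onz('wrist',c,.037,ps)[0]))
A=onz('wrist',[(429,100),(418,240)],.003,ps);B=onz('wrist',[(430,97),(420,245)],.008,ps)
print('white edge',[wn(p) for p in A],'stop',[wn(p) for p in B])
swing('far',.18)
E
```

```text
((522.5761108398438, -183.61837768554688), (170.3349609375, 120.25782012939453), 82.99102020263672) card nest [1.2425 0.343 ]
knob [354.8228  88.1567] [ 67.8368 -24.1024]
knob [423.0914 267.4753] [-76.4492 -85.8901]
white edge [array([ 62.8239, -90.5391]), array([-61.0401, -89.0275])] stop [array([ 64.6885, -89.855 ]), array([-64.5091, -89.8533])]
down F [ 0.6 -0.7  0.7]
w 0.026147648830266962 [ 1.  -1.2 -0.1]
0.4 [ 0.2 -1.4] -0.7
0.62 [ 0.4 -0.9] -0.8
0.84 [ 0.4 -0.7] -0.8
1.06 [ 1.3 -0.7] -1.2
1.28 [ 0.5 -1.5] -1.6
1.5 [ 0.3 -1.3] -1.3
1.55 [ 0.5 -0.7] -0.7
1.58 [-0.3 -1.4] -1.4
1.61 [ 0.4 -0.4] -0.4
1.64 [ -2. -10.] -10.1
30.7
```

Run:
```python
from keep import *
swing('near',.02)
xy=nw(-40,0); move_to([*xy,.2],down(NY)); snap('wrist','w8'); print(current_clock())
```

```text
down F [1.  0.3 0.2]
w 0.025347989261581525 [-0.7  0.6  0.4]
0.27 [0.6 0.7] 0.8
0.51 [-0.9  0.4] -0.6
0.76 [0.1 0.1] 0.2
1.01 [0.9 0. ] 0.5
1.25 [-0.6  1.3] 1.1
1.5 [ 0.3 -0.3] -0.3
1.55 [-0.7  0.2] 0.2
1.58 [ 0.5 -0.1] -0.2
1.61 [1.2 0.2] 0.1
1.64 [ 0.3 -8.5] -8.5
38.625
41.3583
```

View pics/w8.png

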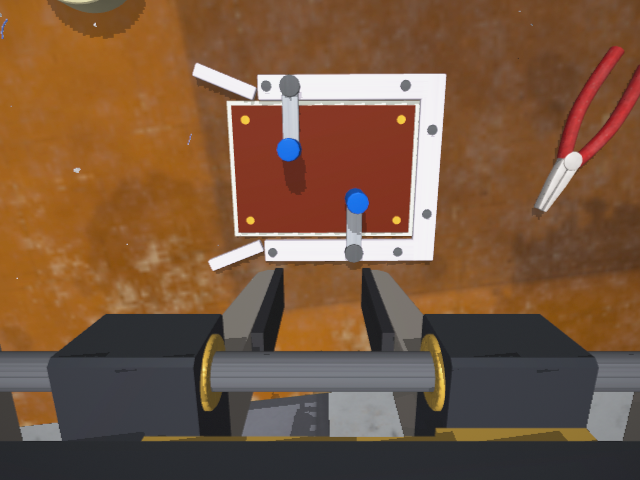

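Both keepers now lie square across the card, with knobs at (288,149) and (357,202). A numeric check comes first, then hand-in.

Run:
```python
from keep import *
a,d,ps=load('w8')
m=brown(a);m[262:]=0;m[:,:200]=0;m[:,450:]=0
pts=np.argwhere(max(blobs(m,400),key=lambda b:b[1])[2])[:,::-1].astype(float)
r=rectw(pts,.006,'wrist',ps); print(r,'card nest',wn(np.array(r[0])/1000))
bl=(a[...,0]>150)&(a[...,2]<80)&(a[...,1]<140)
for c,ar,l in blobs(bl,60):
    k=wn(onz('wrist',c,.040,ps)[0]); P=np.array([78,30]) if k[0]>0 else np.array([-78,-30]); v=k-P
    print('knob',k,'theta',np.arctan2(abs(v[0]),-v[1]))
g=cv2.cvtColor(a,cv2.COLOR_BGR2GRAY).astype(int); print('row180',g[180,402:432].tolist())
hand_in(); print(current_clock())
```

```text
((522.4553833007812, -183.56591796875), (170.1851806640625, 119.34318542480469), 82.71643829345703) card nest [1.1161 0.3797]
knob [22.4653 30.6648] theta 1.582766641621966
knob [-22.9581 -30.163 ] theta 1.5678353217453531
row180 [73, 73, 74, 74, 73, 73, 73, 73, 81, 171, 242, 242, 235, 162, 191, 239, 244, 243, 243, 243, 243, 244, 244, 244, 244, 244, 244, 244, 243, 244]
the job is handed in; nothing more can be done
the job is handed in; nothing more can be done
```

I finished the job and handed it in at about 41 s on the robot's clock. No verdict was reported.

- **Scraper:** I lifted it off the card and laid it in the grey tray. The top camera then showed it lying inside the walls.
- **Card:** I pressed it with about 12 N and slid it flat into the nest until the back stop pushed back with 10 N. The last picture puts its centre at nest (1.1, 0.4) mm, which counts as home within the accuracy of the measurement.
- **Keepers:** I swung both in by their knobs until the end stops pushed back with 8–10 N. The last picture puts the far one at 1.58 rad and the near one at 1.57 rad. The knobs are at (22.5, 30.7) and (-23.0, -30.2) mm, against (23, 30) and (-23, -30) asked. The gripper was raised clear before hand-in.

**Checks that disagreed or were not made:**
- Early tray heights from corners I picked by hand in two views were unreliable, between -6 and 38 mm. I used the depth image for the tray floor (4 mm) and re-measured the tray's rim from closer before placing the scraper. That moved its centre by about 9 mm.
- A two-view height for the scraper handle was also low at 8.5 mm, because of shadow; depth readings gave its top at 18 mm, as expected.
- I did not re-measure the tape, carton and pliers at the end. The arm never went near them by plan, and the pliers looked untouched in the last picture.

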